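# Roll the long capacitor into its test nest

### The arm

A 6-joint arm with a two-finger parallel gripper is mounted at the origin on the work surface. World frame = base frame: x ahead of the robot, y to its left, z up, the work surface at z = 0. Lengths are in m, angles in rad, forces in N, time in s.
With the tool pointing down it reaches from about 0.35 to 0.975 m from the base axis. Payload 4.9 kg.
Tool frame: the origin (TCP) lies at the very end of the fingers, on their centre line; the grasp point (between the pads) lies 19 mm behind it; x points along the fingers, y is the direction in which the jaws open and shut, and the axes are right-handed (so a half turn about x gives the same grasp; the last joint's range is limited). The gripper opens to 85 mm and grips with 20 to 120 N. Pads are 22 mm wide; open, the fingers measure 114 mm over their backs; the gripper's body (76 mm by 85 mm) begins 54 mm behind the grasp point. The pads swing forward as they close: fully open they stand 13 mm farther back than shut.
Start: joints at [-1.418, 0.053, 1.613, -0, 1.476, -0.119], TCP at [0.168, -0.602, 0.231] pointing down, gripper open.
Joint ranges: [-3.01, 3.01], [-1.01, 2.22], [0.06, 2.58], [-1.02, 4.17], [0.09, 2.62], [-3.14, 3.14]. Speed limits (rad/s): [2.57, 2.57, 3.14, 3.14, 3.14, 3.14].

### API

Orientations are given as a unit quaternion [w, x, y, z].
In Python, from plant import manip gives the robot as it stands.
- The arm moves only by the tool play_rows, never from a script. Its argument "plan" is a list of rows, each a list of 5 numbers: the shift along the tool's x, y, z in mm, then the turn about the tool's x in rad, then the closure, from -1 (fully open) to 1 (shut). A call has 1 to 8 rows; each row is the pose to reach, as a shift and turn from the pose commanded when the call began, along the tool's axes at that moment; what a row does not reach only later rows make up. A row lasts 1/8 s, in which the tool goes at most 62.5 mm and 10.7 degrees, less where a joint would pass 70% of its speed; a pose out of reach is approached as far as the arm can. A call with a gripper value outside its range is refused whole. The fingers move at their own pace and stop on an object; the grip force is fixed at half the most. Time passes only in rows, so rows that repeat a pose let the fingers close. It gives the time, the measured TCP pose, the force and the opening at its end, in the units of the state.
- manip.state(): the state, without advancing time (a new reading comes with each control period).
- manip.grab_frame(name): name is "scene" or "side" or "wrist"; returns a dict with "img" (480x640x3 uint8, red, green, blue), "range_z" (480x640 float32, m along the optical axis (not along the pixel's ray), 0 where there is no reading), "fx", "fy", "cx", "cy" (pixels), "origin" and "rotation" of the camera in the world. Camera axes: x right, y up, looking along -z (the intrinsics and any distortion apply to the point x, -y, -z); pixel columns grow to the right and rows downward; lengths in m; the calibration is good to about 2 mm. A picture is of the moment at which its call begins.
- manip.job_done(): hands the job in, once; it reports no verdict.
The state is a dict: "time": time; "joint_pos": joint angles; "joint_vel": joint speeds; "joint_efforts": joint torques, N m; "tool_pos": TCP position; "tool_rot": TCP orientation; "contact_force": force on the tool from outside, world axes, zero at the start; "ft_torque": the same for the moment, N m; "gripper_width": opening from 0.0 (shut) to 1.0 (fully open).
Only numpy, scipy, OpenCV 4.12 (cv2) and the standard library are available. Lean on these libraries where they do the work, as an engineer would, in place of code of your own. Each camera call takes 0.05 s, during which the arm holds its last target. There are 200 camera calls.

### The job

On the electronics bench two black capacitors lie in the two lanes of the aluminium test track. Pick up the white pusher and with it gently roll the longer capacitor along its lane until it drops into the nest at the end with the black stop, leaving the shorter one where it lies and touching neither capacitor with the gripper. Then stand the pusher upright back on its black pad, where you found it.

Things in the scene. Friction and masses are not known exactly. Their poses are not given: they have to be found in the camera images.
- pusher_mid (a point): White plastic pusher, an upside-down T standing loose on a fixed black rubber pad 80 x 110 x 3 mm (its place, also at the end, within 30 mm). 110 mm tall, 90 g; this point is its centre, 55 mm above its underside, z up. Lower block 54 wide (y) x 26 thick (x) x 42 mm high: its wide +x and -x faces, alike, push. Above it a square grip post 22 x 22 mm, 68 mm tall.
- track_origin (a point): Fixed aluminium track, 280 long (x) x 170 mm wide; point: mid-underside, on the bench; +x runs to nests and stop, z up. Lanes centred at y = +41 and -41, 76 mm wide; wall tops 22 mm above bench, start lip 14. Lane floor 10 mm up, to x = 82; then a 4 mm step down to the nest, x = 82 to 132, and the black stop, 36 mm high. A can in the nest is centred at x = 94 to 112 mm, 26 mm up (30 on the lane).
- cap_long: The longer capacitor: black cylinder 70 mm long, 40 mm in diameter, with metal ends and two small brass terminals, lying across either lane, 80 to 160 g. Origin at its centre; y is the cylinder's axis, x and z turn as it rolls. It rolls easily and often runs on ahead of the pusher; it must be brought well over the step, and once in the nest it stays.
- cap_short: The shorter capacitor, alike but 45 mm long, lying in the other lane; to be left alone. Origin at its centre; y is the cylinder's axis.
Mind the look-alikes: they are no part of the job. What is shaped like the cap_long but orange is not meant.

How it is judged:
By the outcome, as a careful person would: the job done as asked, in the order asked, and still so for the second after the job is handed in, with the robot touching nothing.
It also fails if it takes over 51 s, if anything falls off the work surface, if the arm or the gripper's body presses on something with over 40 N, if the wrist force passes 120 N, or if a joint passes its speed limit or range.

## Working session

There is one attempt and no reset: what is moved stays moved. The work goes in short steps, Python scripts to look and compute and a tool call to move; the robot and the scene stay as the last step left them, time stands still between calls to the robot, and variables do not carry over. Pictures are saved under pics/ and viewed, about 8 in all and at most 12, crops included, and the job is handed in when it is done.

Besides the shell and the picture viewer there is one more tool, called after "Emit:" by a JSON object that holds its "method" and its "body". play_rows: Moves the arm, as the interface text tells. Its arguments: {"type":"object","properties":{"plan":{"type":"array"}},"required":["plan"]}

```bash
mkdir -p pics; cat > h.py <<'E'
import numpy as np, cv2
from plant import manip
def grab(n,save=None):
    f=manip.grab_frame(n)
    if save: cv2.imwrite('pics/'+save,f['img'][:,:,::-1])
    return f
def cloud(f):
    z=f['range_z'];v,u=np.mgrid[:480,:640]
    p=np.stack([(u-f['cx'])/f['fx']*z,-(v-f['cy'])/f['fy']*z,-z],-1)
    w=p@np.array(f['rotation']).T+np.array(f['origin']); w[z==0]=np.nan
    return w
E
python3 - <<'E'
from h import *
for n in ('scene','side'):
    f=grab(n,n+'1.png'); np.save(n+'1.npy',cloud(f)); print(n,{k:f[k] for k in f if k not in('img','range_z')})
print(manip.state())
E
```

```text
Traceback (most recent call last):
  File "h.py", line 10, in cloud
    w=p@np.array(f['rotation']).T+np.array(f['origin']); w[z==0]=np.nan
      ~^~~~~~~~~~~~~~~~~~~~~~~~~~
ValueError: matmul: Input operand 1 has a mismatch in its core dimension 0, with gufunc signature (n?,k),(k,m?)->(n?,m?) (size 4 is different from 3)
```

View pics/scene1.png

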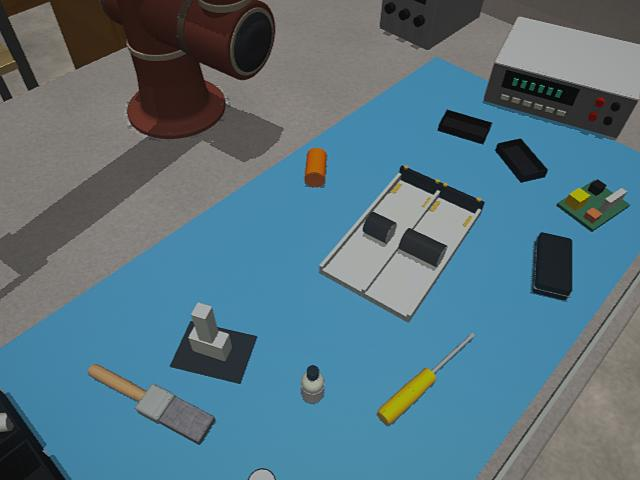

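The scene view shows the pusher at about (210,335) on its pad, the track around (405,240) with the stop at the top, the long can at (423,246) in the right lane and the short one at (379,227). `rotation` is a quaternion, so I need to fix the helper.

```bash
sed -i "s/^    w=p@np.array(f\['rotation'\]).T/    w=p@Rotation.from_quat(f['rotation'],scalar_first=True).as_matrix().T/; 1i from scipy.spatial.transform import Rotation" h.py
python3 - <<'E'
from h import *
for n in ('scene','side'):
    f=grab(n,n+'1.png'); w=cloud(f); np.save(n+'1.npy',w); print(n,{k:f[k] for k in f if k not in('img','range_z')})
    if n=='scene':
        for u,v in [(203,308),(203,340),(191,322),(255,340),(240,380),(172,365),(322,267),(409,315),(481,203),(404,170),(423,246),(403,238),(441,252),(379,227),(363,288),(312,370),(428,195)]:
            print(u,v,w[v,u].round(4))
print(manip.state())
E
```

```text
scene {'fx': 534.787709665458, 'fy': 534.787709665458, 'cx': 315.04748530050085, 'cy': 240.41545395433388, 'origin': array([ 0.89633042, -0.50477585,  0.72745361]), 'rotation': array([0.87228562, 0.31669155, 0.12190257, 0.35208525])}
203 308 [ 0.5213 -0.3227  0.1116]
203 340 [ 0.5237 -0.3372  0.046 ]
191 322 [ 0.4615 -0.3195  0.0022]
255 340 [ 0.5563 -0.2712  0.0016]
240 380 [ 0.5895 -0.3303  0.0025]
172 365 [ 0.4992 -0.384   0.0014]
322 267 [ 0.5442 -0.1098  0.0213]
409 315 [ 0.7032 -0.0826  0.0199]
481 203 [0.6571 0.1864 0.0343]
404 170 [0.5027 0.1621 0.0304]
423 246 [0.6459 0.0243 0.0452]
403 238 [0.612  0.0142 0.0462]
441 252 [0.6759 0.0314 0.0492]
379 227 [0.5675 0.0057 0.0454]
363 288 [ 0.621  -0.0962  0.024 ]
312 370 [ 0.6777 -0.2724  0.0748]
428 195 [0.5645 0.161  0.0073]
side {'fx': 541.581212990311, 'fy': 541.581212990311, 'cx': 323.2078354778442, 'cy': 240.3052942425013, 'origin': array([0.32984441, 0.39836263, 0.69019258]), 'rotation': array([-0.15048589, -0.06172518,  0.35846664,  0.91926365])}
{'time': 0.15, 'joint_pos': array([-1.41804305e+00,  5.32249779e-02,  1.61400490e+00,  3.40330644e-05,
        1.47601248e+00, -1.19023103e-01]), 'joint_vel': array([ 8.43873493e-05, -1.27036786e-03, -2.56942319e-03, -3.88574593e-04,
        1.56976988e-03, -9.79626489e-04]), 'joint_efforts': array([ 6.00902567e-04, -3.94245601e+01, -3.70720017e+01, -9.84490816e-05,
        4.73974273e-03, -1.80751371e-06]), 'tool_pos': array([ 0.16769597, -0.60156333,  0.23031747]), 'tool_rot': array([ 0.09520747,  0.7005903 ,  0.09637422, -0.70058602]), 'contact_force': array([-0.29089744,  0.32205217, -0.34345848]), 'ft_torque': array([-0.03348315, -0.00105021,  0.00239915]), 'gripper_width': 1.0024914234608302}
```

View pics/side1.png

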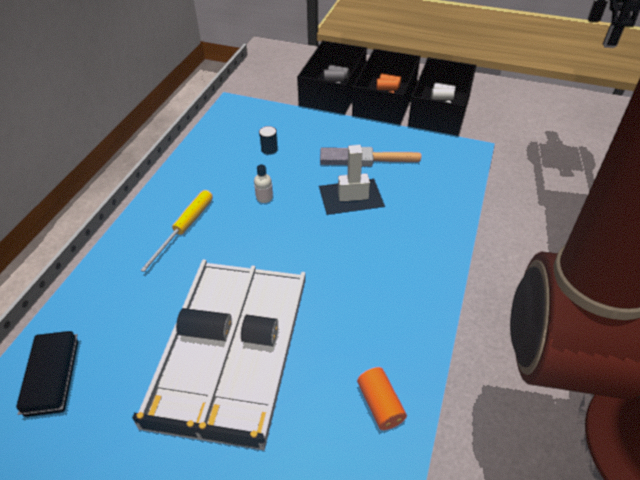

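The side view shows the track lower left, with the nests at the bottom, the long can at (205,324), the short one at (260,330), and the pusher at (353,175). Next I fit poses from the clouds.

```bash
cat > fit.py <<'E'
from h import *
def rect(p,q=0):
    r=cv2.minAreaRect((p[:,:2]*1000).astype(np.float32)); return [np.round(x,1) for x in r]
def reg(w,x0,x1,y0,y1,z0,z1):
    p=w.reshape(-1,3); x,y,z=p.T
    return p[(x>x0)&(x<x1)&(y>y0)&(y<y1)&(z>z0)&(z<z1)]
E
python3 - <<'E'
from fit import *
A={n:np.load(n+'1.npy') for n in('scene','side')}
A['both']=np.concatenate([A['scene'].reshape(-1,3),A['side'].reshape(-1,3)])
for n,w in A.items():
    print(n)
    print(' post top',rect(reg(w,.45,.6,-.4,-.25,.1,.12)), np.median(reg(w,.45,.6,-.4,-.25,.1,.12),0))
    print(' block',rect(reg(w,.45,.6,-.4,-.25,.008,.048)),' blocktop',rect(reg(w,.45,.6,-.4,-.25,.037,.048)))
    print(' track',rect(reg(w,.45,.75,-.15,.22,.006,.06)))
    print(' stop',rect(reg(w,.45,.75,.08,.22,.029,.045)))
    print(' capL',rect(reg(w,.595,.72,-.05,.08,.03,.06)),' capS',rect(reg(w,.5,.6,-.05,.08,.03,.06)))
E
```

```text
scene
 post top [array([ 523.3, -326.5]), array([22.2, 23.8]), np.float64(27.8)] [ 0.52543225 -0.32783352  0.11162777]
 block [array([ 546.4, -364.2]), array([ 56.1, 113.8]), np.float64(31.9)]  blocktop [array([ 522.8, -326.4]), array([55.4, 27.6]), np.float64(23.7)]
 track [array([599.1,  41.4]), array([171.9, 284. ]), np.float64(9.3)]
 stop [array([577.8, 175.3]), array([169.4,  12.5]), np.float64(9.1)]
 capL [array([641.3,  31.6]), array([71.7, 38.3]), np.float64(10.2)]  capS [array([562. ,  14.5]), array([46.6, 37.8]), np.float64(9.7)]
side
 post top [array([ 520.1, -323.4]), array([22.3, 24.9]), np.float64(26.9)] [ 0.51895404 -0.31864479  0.111205  ]
 block [array([ 544.3, -360.7]), array([ 55.8, 122.4]), np.float64(32.8)]  blocktop [array([ 520.4, -324.2]), array([53.5, 28.9]), np.float64(24.5)]
 track [array([598.1,  42.3]), array([171.6, 283. ]), np.float64(9.2)]
 stop [array([575.8, 176.8]), array([169.7,  10.1]), np.float64(9.0)]
 capL [array([638.2,  35.8]), array([72.6, 40.9]), np.float64(11.3)]  capS [array([558.8,  19.4]), array([46.9, 40.2]), np.float64(9.0)]
both
 post top [array([ 521.6, -324.6]), array([23.7, 28.6]), np.float64(27.1)] [ 0.52318446 -0.32477462  0.11142049]
 block [array([ 544.4, -360.8]), array([ 56.5, 122.3]), np.float64(32.4)]  blocktop [array([ 521.9, -324.7]), array([55.7, 31.4]), np.float64(23.9)]
 track [array([598.8,  41.6]), array([172.5, 284.6]), np.float64(9.3)]
 stop [array([576.8, 175.5]), array([171.3,  13.2]), np.float64(9.1)]
 capL [array([639.5,  34.2]), array([74.3, 44. ]), np.float64(10.2)]  capS [array([560.3,  17.5]), array([49.1, 44.4]), np.float64(9.0)]
```

```bash
cat >> h.py <<'E'
def go(tgt,yaw=None):
    """shift (mm) in tool axes and turn (rad) from the measured pose to world tgt with jaw axis at yaw (deg, mod 180)"""
    s=manip.state(); R=Rotation.from_quat(s['tool_rot'],scalar_first=True).as_matrix()
    d=R.T@(np.array(tgt)-s['tool_pos'])*1000
    y0=np.degrees(np.arctan2(R[1,1],R[0,1])); 
    t=None if yaw is None else -np.radians((yaw-y0+90)%180-90)
    print('tool',s['tool_pos'].round(4),'jaw',round(y0,1),'x',R[:,0].round(3),'shift',d.round(1),'turn',t,'t',s['time'],'F',s['contact_force'].round(1),'w',round(float(s['gripper_width']),3),'q',s['joint_pos'].round(2))
E
python3 - <<'E'
from h import *
for y in (25.5,115.5): go([.5215,-.325,.20],y)
E
```

```text
tool [ 0.1677 -0.6016  0.2303] jaw -74.4 x [-0.     0.002 -1.   ] shift [  30.7 -171.4 -415.1] turn 1.397510690027533 t 0.15 F [-0.3  0.3 -0.3] w 1.002 q [-1.42  0.05  1.61  0.    1.48 -0.12]
tool [ 0.1677 -0.6016  0.2303] jaw -74.4 x [-0.     0.002 -1.   ] shift [  30.7 -171.4 -415.1] turn -0.17328563676736325 t 0.15 F [-0.3  0.3 -0.3] w 1.002 q [-1.42  0.05  1.61  0.    1.48 -0.12]
```

Emit:
{"method": "play_rows", "body": {"plan": [[0,-21,-52,-0.03,-1],[0,-43,-104,-0.06,-1],[5,-64,-156,-0.09,-1],[10,-86,-208,-0.12,-1],[15,-107,-260,-0.15,-1],[20,-128,-311,-0.17,-1],[25,-150,-363,-0.17,-1],[30,-171,-415,-0.17,-1]]}}

```text
time: 1.15
tool_pos: [0.5228, -0.3244, 0.2009]
tool_rot: [-0.155, -0.69, -0.155, 0.69]
contact_force: [0.3, -0.7, 0.3]
gripper_width: 0.998
```

```bash
python3 - <<'E'
from h import *
go([.5215,-.325,.072],115.5)
f=grab('wrist','w1.png'); w=cloud(f); np.save('w1.npy',w)
from fit import *
print(rect(reg(w,.45,.6,-.4,-.25,.1,.12)),rect(reg(w,.45,.6,-.4,-.25,.037,.048)))
E
```

```text
tool [ 0.5228 -0.3244  0.2009] jaw -64.7 x [-0.  0. -1.] shift [128.9  -0.    1.4] turn -0.0031815587160987403 t 1.15 F [ 0.3 -0.7  0.3] w 0.998 q [-0.68  0.05  1.67 -0.    1.42  0.45]
[array([ 521.4, -326.1]), array([22.4, 21.9]), np.float64(24.9)] [array([ 532.9, -320.9]), array([28.4, 25.6]), np.float64(24.5)]
```

View pics/w1.png

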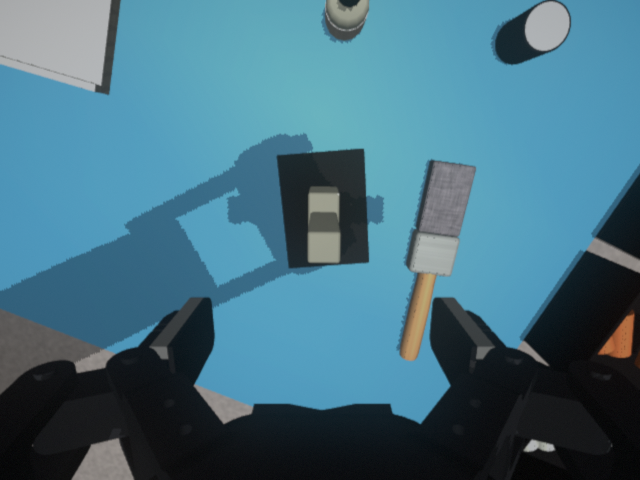

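The wrist view shows the pusher at (323,225), its long side square to the jaws, with nothing under the fingers. I'll go down and grip.

Emit:
{"method": "play_rows", "body": {"plan": [[50,-0.5,1.0,0,-1],[95,-0.5,1.0,0,-1],[127,-0.5,1.0,0,-1],[127,-0.5,1.0,0,-1],[127,-0.5,1.0,0,1],[127,-0.5,1.0,0,1],[127,-0.5,1.0,0,1],[127,-0.5,1.0,0,1]]}}

```text
time: 2.2
tool_pos: [0.5213, -0.3265, 0.0758]
tool_rot: [0.156, 0.69, 0.154, -0.689]
contact_force: [-0.0, -1.0, 2.1]
gripper_width: 0.249
```

Emit:
{"method": "play_rows", "body": {"plan": [[0,0,0,0,1],[0,0,0,0,1],[0,0,0,0,1],[0,0,0,0,1]]}}

```text
time: 2.7
tool_pos: [0.5213, -0.3265, 0.0757]
tool_rot: [0.156, 0.69, 0.154, -0.689]
contact_force: [0.7, 0.4, 5.3]
gripper_width: 0.249
```

```bash
python3 - <<'E'
from h import *
go([.5215,-.325,.15],115.5)
E
```

```text
tool [ 0.5213 -0.3265  0.0757] jaw -64.7 x [ 0.002 -0.001 -1.   ] shift [-74.3  -1.1  -0.9] turn -0.003240646281691154 t 2.7 F [0.7 0.4 5.3] w 0.249 q [-0.68  0.17  1.76  0.    1.21  0.45]
```

Emit:
{"method": "play_rows", "body": {"plan": [[-30,0,0,0,1],[-70,0,0,0,1],[-70,0,0,0,1]]}}

```text
time: 3.08
tool_pos: [0.5223, -0.3272, 0.148]
tool_rot: [0.157, 0.691, 0.153, -0.688]
contact_force: [-0.3, 0.6, -1.0]
gripper_width: 0.256
```

```bash
cat >> h.py <<'E'
def trk(x,y=-.041):
    a=np.radians(99.2); c,s=np.cos(a),np.sin(a)
    return np.array([.5985+c*x-s*y,.042+s*x+c*y])
E
python3 - <<'E'
from h import *
go([*trk(-.09),.145],99.2)
E
```

```text
tool [ 0.5223 -0.3272  0.148 ] jaw -64.7 x [ 0.005 -0.004 -1.   ] shift [   2.5 -203.4 -241.2] turn 0.2813061850211707 t 3.075 F [-0.3  0.6 -1. ] w 0.256 q [-0.68  0.09  1.71  0.    1.33  0.45]
```

Emit:
{"method": "play_rows", "body": {"plan": [[0,-25,-30,0.04,1],[0,-54,-64,0.09,1],[0,-84,-100,0.14,1],[0,-114,-136,0.18,1],[0,-144,-171,0.23,1],[0,-174,-206,0.28,1],[0,-203,-241,0.28,1],[0,-203,-241,0.28,1]]}}

```text
time: 4.08
tool_pos: [0.6512, -0.0364, 0.1419]
tool_rot: [-0.058, -0.704, -0.059, 0.706]
contact_force: [-0.6, -0.5, -0.4]
gripper_width: 0.249
```

Emit:
{"method": "play_rows", "body": {"plan": [[0,0,0,0,1],[0,0,0,0,1]]}}

```text
time: 4.32
tool_pos: [0.6509, -0.0404, 0.1435]
tool_rot: [-0.057, -0.704, -0.057, 0.705]
contact_force: [0.4, 0.9, 0.1]
gripper_width: 0.252
```

```bash
python3 - <<'E'
from fit import *
go([*trk(-.09),.0875],99.2)
f=grab('side','side2.png'); w=cloud(f)
print('capL',rect(reg(w,.595,.72,-.0,.08,.03,.055)))
E
```

```text
tool [ 0.6509 -0.0404  0.1435] jaw -80.8 x [-0.001 -0.    -1.   ] shift [56.   0.3 -2.6] turn -0.0001950755087751774 t 4.325 F [0.4 0.9 0.1] w 0.252 q [-0.18  0.18  1.62 -0.    1.34  1.23]
capL [array([638.4,  35.3]), array([72.2, 42.2]), np.float64(10.6)]
```

View pics/side2.png

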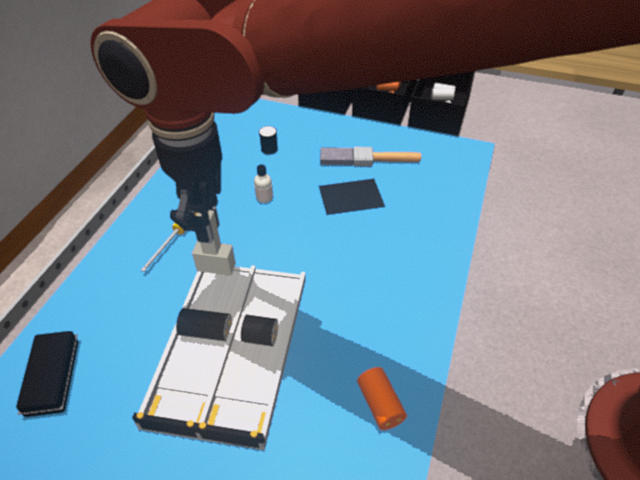

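The pusher hangs upright above the start of the lane at (213,257), and the long can still lies at (204,324). I'll lower it.

Emit:
{"method": "play_rows", "body": {"plan": [[15,0,-2,0,1],[30,0,-2.5,0,1],[45,0,-2.5,0,1],[56,0,-2.5,0,1],[56,0,-2.5,0,1],[56,0,-2.5,0,1]]}}

```text
time: 5.12
tool_pos: [0.6545, -0.0389, 0.0888]
tool_rot: [0.057, 0.705, 0.057, -0.704]
contact_force: [-0.2, -1.2, -0.7]
gripper_width: 0.248
```

```bash
python3 - <<'E'
from h import *
go([*trk(.066),.0875],99.2)
E
```

```text
tool [ 0.6545 -0.0389  0.0888] jaw -80.7 x [ 0.001 -0.    -1.   ] shift [   1.2 -154.8    1.1] turn 0.0012789011617834437 t 5.125 F [-0.2 -1.2 -0.7] w 0.248 q [-0.17  0.24  1.65  0.    1.25  1.24]
```

Emit:
{"method": "play_rows", "body": {"plan": [[1,-5,0,0,1],[1,-10,0,0,1],[1,-15,0,0,1],[1,-20,0,0,1],[1,-25,0,0,1],[1,-30,0,0,1],[1,-34,0,0,1],[1,-38,0,0,1]]}}

```text
time: 6.12
tool_pos: [0.6479, -0.0012, 0.0873]
tool_rot: [0.057, 0.705, 0.057, -0.705]
contact_force: [0.4, -0.3, -1.6]
gripper_width: 0.25
```

Emit:
{"method": "play_rows", "body": {"plan": [[0,-4,0,0,1],[0,-8,0,0,1],[0,-12,0,0,1],[0,-16,0,0,1],[0,-20,0,0,1],[0,-24,0,0,1],[0,-28,0,0,1],[0,-32,0,0,1]]}}

```text
time: 7.12
tool_pos: [0.6427, 0.0304, 0.0873]
tool_rot: [-0.057, -0.705, -0.057, 0.705]
contact_force: [0.8, 0.4, -0.4]
gripper_width: 0.249
```

```bash
python3 - <<'E'
from fit import *
go([*trk(.066),.0875],99.2)
f=grab('side','side3.png'); w=cloud(f)
cv2.imwrite('pics/side3c.png',cv2.resize(f['img'][220:460,100:340,::-1],None,fx=2.4,fy=2.4))
E
```

```text
tool [0.6427 0.0304 0.0873] jaw -80.7 x [-0. -0. -1.] shift [ -0.2 -84.5   0.7] turn 0.0012463593315971046 t 7.125 F [ 0.8  0.4 -0.4] w 0.249 q [-0.07  0.22  1.68 -0.    1.24  1.34]
```

View pics/side3c.png

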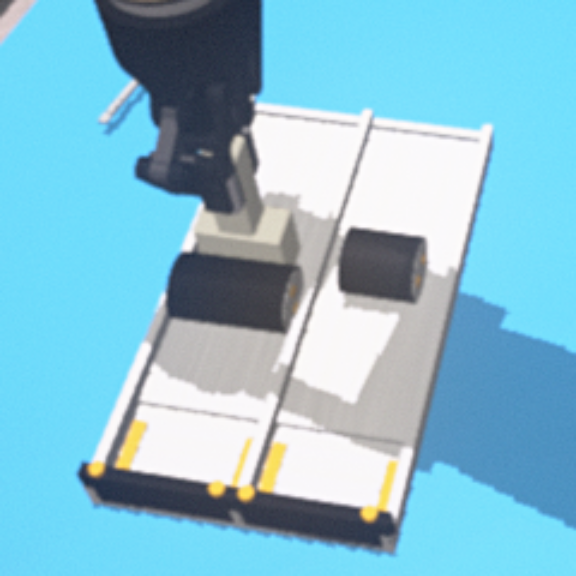

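The long can (crop 235,290) rolls square ahead of the pusher, and the short one at (383,265) hasn't moved. I'll keep going.

Emit:
{"method": "play_rows", "body": {"plan": [[0,-4,0,0,1],[0,-8,0,0,1],[0,-12,0,0,1],[0,-16,0,0,1],[0,-20,0,0,1],[0,-24,0,0,1],[0,-28,0,0,1],[0,-32,0,0,1]]}}

```text
time: 8.18
tool_pos: [0.6376, 0.062, 0.0873]
tool_rot: [0.057, 0.705, 0.057, -0.705]
contact_force: [-0.2, -0.0, -0.5]
gripper_width: 0.249
```

Emit:
{"method": "play_rows", "body": {"plan": [[0,-4,0,0,1],[0,-8,0,0,1],[0,-12,0,0,1],[0,-16,0,0,1],[0,-20,0,0,1],[0,-24,0,0,1],[0,-28,0,0,1],[0,-32,0,0,1]]}}

```text
time: 9.18
tool_pos: [0.6324, 0.0936, 0.0873]
tool_rot: [0.057, 0.705, 0.057, -0.705]
contact_force: [0.5, -0.7, -0.5]
gripper_width: 0.254
```

Emit:
{"method": "play_rows", "body": {"plan": [[0,-4,0,0,1],[0,-8,0,0,1],[0,-12,0,0,1],[0,-16,0,0,1],[0,-19,0,0,1],[0,-20,0,0,1],[0,-20,0,0,1]]}}

```text
time: 10.05
tool_pos: [0.6293, 0.1131, 0.0873]
tool_rot: [0.057, 0.705, 0.057, -0.705]
contact_force: [0.2, 0.0, -1.2]
gripper_width: 0.248
```

```bash
python3 - <<'E'
from fit import *
go([*trk(-.02),.0875],99.2)
f=grab('side','side4.png'); w=cloud(f)
cv2.imwrite('pics/side4c.png',cv2.resize(f['img'][220:460,100:340,::-1],None,fx=2.4,fy=2.4))
E
```

```text
tool [0.6293 0.1131 0.0873] jaw -80.7 x [ 0. -0. -1.] shift [-0.2 85.3  0.8] turn 0.0012681695689758768 t 10.05 F [ 0.2  0.  -1.2] w 0.248 q [ 0.06  0.21  1.69 -0.    1.24  1.47]
```

View pics/side4c.png

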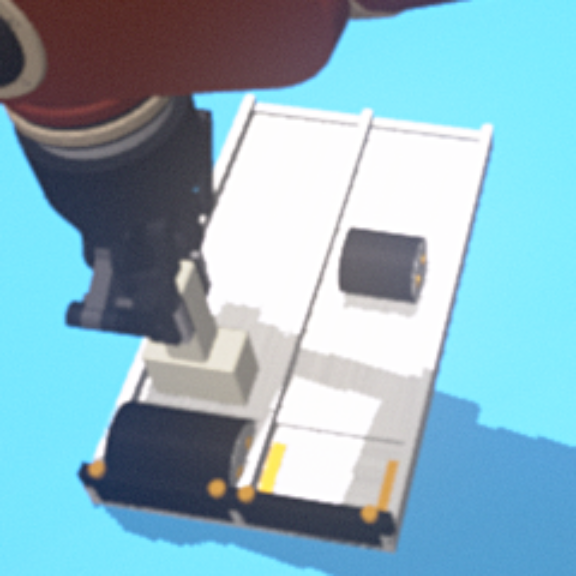

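The long can now sits in the nest against the stop (crop 180,445). I'll back off, lift and check it with depth.

Emit:
{"method": "play_rows", "body": {"plan": [[0,8,0,0,1],[0,20,0,0,1],[0,40,0,0,1],[0,60,0,0,1],[-25,65,0,0,1],[-60,65,0,0,1],[-60,65,0,0,1]]}}

```text
time: 10.98
tool_pos: [0.6424, 0.0474, 0.1515]
tool_rot: [0.057, 0.707, 0.056, -0.702]
contact_force: [0.2, -0.4, -0.4]
gripper_width: 0.253
```

```bash
python3 - <<'E'
from fit import *
go([.5213,-.3265,.15],115.3)
w=cloud(grab('side'))
p=reg(w,.58,.70,.08,.185,.037,.055); print('capL',rect(p),'top',np.percentile(p[:,2],98),'expect',trk(.103))
a=np.radians(99.2); d=np.array([np.cos(a),np.sin(a)]); t=p[p[:,2]>np.percentile(p[:,2],80)]
print('track x of top', (t[:,:2].mean(0)-[.5985,.042])@d)
print('capS',rect(reg(w,.5,.6,-.05,.08,.03,.06)))
E
```

```text
tool [0.6424 0.0474 0.1515] jaw -80.8 x [ 0.008 -0.    -1.   ] shift [  0.7 349.8 179.3] turn -0.28104476098691006 t 10.975 F [ 0.2 -0.4 -0.4] w 0.253 q [-0.04  0.15  1.64 -0.    1.34  1.37]
capL [array([617.1, 164.2]), array([71.8, 45.4]), np.float64(7.4)] top 0.047199826059659576 expect [0.62250482 0.15023016]
track x of top 0.11322024229553326
capS [array([558.6,  20.9]), array([47.8, 37.4]), np.float64(9.3)]
```

The can is in the nest: its top is 47 mm up (46 expected, 50 on the lane) and it sits at track x of about 112. The short can is unmoved. I'll return the pusher.

Emit:
{"method": "play_rows", "body": {"plan": [[0,40,20,-0.04,1],[0,85,44,-0.08,1],[0,130,67,-0.12,1],[0,175,90,-0.16,1],[0,220,113,-0.2,1],[0,265,136,-0.24,1],[0,310,159,-0.28,1],[0,350,179,-0.28,1]]}}

```text
time: 12.02
tool_pos: [0.5175, -0.3267, 0.1451]
tool_rot: [-0.154, -0.689, -0.156, 0.691]
contact_force: [0.1, -0.6, -0.8]
gripper_width: 0.254
```

Emit:
{"method": "play_rows", "body": {"plan": [[0,0,0,0,1],[0,0,0,0,1],[0,0,0,0,1]]}}

```text
time: 12.4
tool_pos: [0.5194, -0.3241, 0.1465]
tool_rot: [-0.155, -0.69, -0.156, 0.69]
contact_force: [-0.4, 1.0, -0.7]
gripper_width: 0.253
```

```bash
python3 - <<'E'
from h import *
go([.5213,-.3265,.0757],115.3)
E
```

```text
tool [ 0.5194 -0.3241  0.1465] jaw -64.6 x [-0.001  0.001 -1.   ] shift [70.8  3.  -0.7] turn 0.0015780645200309854 t 12.4 F [-0.4  1.  -0.7] w 0.253 q [-0.68  0.09  1.72  0.    1.33  0.45]
```

Emit:
{"method": "play_rows", "body": {"plan": [[25,3,-0.5,0,1],[45,3,-0.5,0,1],[58,3,-0.5,0,1],[64,3,-0.5,0,1],[67,3,-0.5,0,1],[69,3,-0.5,0,1],[70,3,-0.5,0,1],[70,3,-0.5,0,1]]}}

```text
time: 13.4
tool_pos: [0.5213, -0.328, 0.0777]
tool_rot: [0.155, 0.69, 0.155, -0.69]
contact_force: [0.2, 0.1, -1.6]
gripper_width: 0.25
```

Emit:
{"method": "play_rows", "body": {"plan": [[1,0,0,0,1],[1.5,0,0,0,1],[2,0,0,0,1],[2,0,0,0,1]]}}

```text
time: 13.9
tool_pos: [0.5212, -0.3279, 0.0757]
tool_rot: [-0.155, -0.69, -0.155, 0.69]
contact_force: [-1.3, 0.7, 1.7]
gripper_width: 0.25
```

Emit:
{"method": "play_rows", "body": {"plan": [[0.4,0,0,0,1],[0.4,0,0,0,0.3],[0.4,0,0,0,0],[0.4,0,0,0,-0.5],[0.4,0,0,0,-1],[0.4,0,0,0,-1],[0.4,0,0,0,-1],[0.4,0,0,0,-1]]}}

```text
time: 14.9
tool_pos: [0.5212, -0.3278, 0.0749]
tool_rot: [0.155, 0.69, 0.155, -0.69]
contact_force: [-0.7, 0.1, -0.3]
gripper_width: 0.998
```

Emit:
{"method": "play_rows", "body": {"plan": [[0,0,0,0,-1],[0,0,0,0,-1],[-15,0,0,0,-1],[-45,0,0,0,-1],[-90,0,0,0,-1],[-140,0,0,0,-1],[-150,0,0,0,-1],[-150,0,0,0,-1]]}}

```text
time: 15.9
tool_pos: [0.5216, -0.3282, 0.2265]
tool_rot: [0.156, 0.69, 0.154, -0.689]
contact_force: [0.7, -0.5, 0.4]
gripper_width: 0.992
```

```bash
python3 - <<'E'
from fit import *
go([.5213,-.3265,.2],115.3)
f=grab('side','side5.png'); w=cloud(f)
print('post',rect(reg(w,.45,.6,-.4,-.25,.1,.13)),'z',np.median(reg(w,.45,.6,-.4,-.25,.1,.13)[:,2]),'block',rect(reg(w,.45,.6,-.4,-.25,.037,.048)))
p=reg(w,.58,.70,.08,.185,.037,.055); print('capL',rect(p),np.percentile(p[:,2],98))
print('capS',rect(reg(w,.5,.6,-.05,.08,.03,.06)))
E
```

```text
tool [ 0.5216 -0.3282  0.2265] jaw -64.7 x [ 0.002 -0.002 -1.   ] shift [26.5 -1.7 -0.4] turn 0.00026567493222097194 t 15.9 F [ 0.7 -0.5  0.4] w 0.992 q [-0.68  0.03  1.64  0.    1.46  0.45]
post [array([ 519.9, -325.1]), array([22.1, 26.3]), np.float64(26.2)] z 0.11134056019834765 block [array([ 520.3, -325.4]), array([54.4, 30.3]), np.float64(28.4)]
capL [array([617.2, 163.7]), array([72.1, 43.8]), np.float64(6.9)] 0.04713908293521231
capS [array([558.4,  20.7]), array([47.1, 37.9]), np.float64(9.8)]
```

View pics/side5.png

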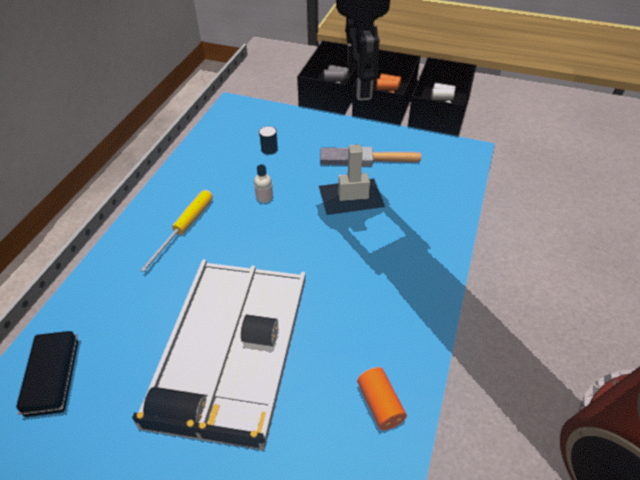

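The long can is in the nest at (176,404), the short one is unmoved at (260,330), and the pusher stands on its pad at (353,175). The gripper is clear, so I'm handing in.

```bash
python3 -c "
from plant import manip
print(manip.job_done())"
```

```text
the job is handed in; nothing more can be done
None
```

The longer capacitor is in the nest against the black stop, and the pusher is standing upright back on its pad. I handed the job in at about 16 s. I gripped the pusher by its post and rolled the can at about 32 mm/s, with the fingertips well above both cans.

Last checks from the side camera:
- **Long capacitor:** its top is 47 mm above the bench (46 expected in the nest, 50 on the lane). It sits about 112 mm along the track, within the 94–112 mm range; the raw reading was 113 mm, inside the camera's error.
- **Short capacitor:** its last reading was within about 1.5 mm of the first from the same camera. I put that down to measurement error, as nothing went near it.
- **Pusher:** upright, about 2 mm from where it first stood.
- **Forces:** every wrist force reading I saw was about 5 N or less, and the robot was clear of everything at hand-in.

No check failed. The fitted angle of the long can's outline was about 2° off the track's; I put that down to the black stop partly hiding it, and it looks square in the picture.

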